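# Load the octagon bar blanks into the V-groove nest

## Task

Load every steel bar blank of the crossed pile into the V-groove nest, one blank to a groove: lay each in a free groove and push it gently along under the hood until its end is fully home against the stop. Lift off whatever lies on top of the pile first, without dragging the two blanks underneath out of place. Leave the bottle standing.

Things in the scene. Friction and masses are not known exactly. Their poses are not given: they have to be found in the camera images.
- top_a_mid (a point): centre of a plain steel bar: octagon section 20 mm across flats, 90 mm long, about 0.23 kg. It lies across the two under blanks (centre 30 mm above the table), one of one or two top blanks; may be absent (None). Its own x axis runs along the bar; the eight sides are alike and the two ends are alike.
- top_b_mid (a point): centre of another bar blank of the same form that lies across the two under blanks, about 52 mm from top_a and roughly parallel to it; may be absent (None). Its own x axis runs along the bar; the eight sides are alike and the two ends are alike.
- under_a_mid (a point): centre of a bar blank of the same form; it lies flat on the table, under the top blanks (centre 10 mm above the table). Always present. Its own x axis runs along the bar; the eight sides are alike and the two ends are alike.
- under_b_mid (a point): centre of a bar blank of the same form, flat on the table, roughly parallel to under_a and about 54 mm from it, under the top blanks. Always present. Its own x axis runs along the bar; the eight sides are alike and the two ends are alike.
- nest: V-groove nest fixed to the table: block 130 mm (x) by 162 mm (y), 50 mm high, base plate 6 mm wider all round; origin on the table under its centre. Four 90-degree V-grooves, 45 mm apart, 18 mm wide, 9 mm deep, run along its x in the top, open at -x. A blank lies in one on two slanted sides: top 65 mm above the table, upright sides clear of the block. 1 to 4 N of friction resists sliding.
- hood: steel stop plate across the +x end of all grooves with an overhanging lip, fixed to the nest (same origin and axes). Stop face at x = +55 mm in the nest's frame; the lip covers the last 20 mm before it (x = 35 to 55 mm), underside 70 mm and top 78 mm above the table. A blank cannot be set down against the stop: it is pushed in under the lip, towards the nest's +x.
- groove_1 (a point): point on the stop face where the centre line of a blank seated in groove 1 meets it, 55 mm above the table; axes as the nest's. A blank that is home has its centre 45 mm from this point towards -x. Groove 1 is at y = -67.5 mm in the nest's frame.
- groove_2 (a point): the same for groove 2, at y = -22.5 mm in the nest's frame.
- groove_3 (a point): the same for groove 3, at y = +22.5 mm in the nest's frame.
- groove_4 (a point): the same for groove 4, at y = +67.5 mm in the nest's frame.
- dye_bottle: dark bottle with a white nozzle, 37 mm in diameter and 105 mm tall, standing loose on the table near its front edge; origin at the centre of its foot. To be left standing.

How it is judged:
On the way:
1. every blank that lay on top has been taken off the pile (its centre more than 70 mm from those of both under blanks) while the two under blanks are still within 30 mm of where they lay (horizontal distance between each of top_a_mid, top_b_mid and under_a_mid above 0.07 m and horizontal distance between each of top_a_mid, top_b_mid and under_b_mid above 0.07 m and distance of each of under_a_mid, under_b_mid from where it was at the start of the episode below 0.03 m), for 0.2 s.
At the end, for the whole second after the job is handed in: Every blank present lies in a groove (centre line within 4 mm across and in height, along the groove within 0.06 rad), home against the stop (its end within 3.5 mm of the stop face), at rest; the bottle still stands (((x of top_a_mid in the frame of groove_1 between -0.0485 and -0.0415 m and y of top_a_mid in the frame of groove_1 between -0.004 and 0.004 m and z of top_a_mid in the frame of groove_1 between -0.004 and 0.004 m) or (x of top_a_mid in the frame of groove_2 between -0.0485 and -0.0415 m and y of top_a_mid in the frame of groove_2 between -0.004 and 0.004 m and z of top_a_mid in the frame of groove_2 between -0.004 and 0.004 m) or (x of top_a_mid in the frame of groove_3 between -0.0485 and -0.0415 m and y of top_a_mid in the frame of groove_3 between -0.004 and 0.004 m and z of top_a_mid in the frame of groove_3 between -0.004 and 0.004 m) or (x of top_a_mid in the frame of groove_4 between -0.0485 and -0.0415 m and y of top_a_mid in the frame of groove_4 between -0.004 and 0.004 m and z of top_a_mid in the frame of groove_4 between -0.004 and 0.004 m)) and angle between the x axis of each of top_a_mid, top_b_mid, under_a_mid, under_b_mid and the x axis of nest, either way round below 0.06 rad and linear speed of each of top_a, top_b, under_a, under_b below 0.01 m/s and ((x of top_b_mid in the frame of groove_1 between -0.0485 and -0.0415 m and y of top_b_mid in the frame of groove_1 between -0.004 and 0.004 m and z of top_b_mid in the frame of groove_1 between -0.004 and 0.004 m) or (x of top_b_mid in the frame of groove_2 between -0.0485 and -0.0415 m and y of top_b_mid in the frame of groove_2 between -0.004 and 0.004 m and z of top_b_mid in the frame of groove_2 between -0.004 and 0.004 m) or (x of top_b_mid in the frame of groove_3 between -0.0485 and -0.0415 m and y of top_b_mid in the frame of groove_3 between -0.004 and 0.004 m and z of top_b_mid in the frame of groove_3 between -0.004 and 0.004 m) or (x of top_b_mid in the frame of groove_4 between -0.0485 and -0.0415 m and y of top_b_mid in the frame of groove_4 between -0.004 and 0.004 m and z of top_b_mid in the frame of groove_4 between -0.004 and 0.004 m)) and ((x of under_a_mid in the frame of groove_1 between -0.0485 and -0.0415 m and y of under_a_mid in the frame of groove_1 between -0.004 and 0.004 m and z of under_a_mid in the frame of groove_1 between -0.004 and 0.004 m) or (x of under_a_mid in the frame of groove_2 between -0.0485 and -0.0415 m and y of under_a_mid in the frame of groove_2 between -0.004 and 0.004 m and z of under_a_mid in the frame of groove_2 between -0.004 and 0.004 m) or (x of under_a_mid in the frame of groove_3 between -0.0485 and -0.0415 m and y of under_a_mid in the frame of groove_3 between -0.004 and 0.004 m and z of under_a_mid in the frame of groove_3 between -0.004 and 0.004 m) or (x of under_a_mid in the frame of groove_4 between -0.0485 and -0.0415 m and y of under_a_mid in the frame of groove_4 between -0.004 and 0.004 m and z of under_a_mid in the frame of groove_4 between -0.004 and 0.004 m)) and ((x of under_b_mid in the frame of groove_1 between -0.0485 and -0.0415 m and y of under_b_mid in the frame of groove_1 between -0.004 and 0.004 m and z of under_b_mid in the frame of groove_1 between -0.004 and 0.004 m) or (x of under_b_mid in the frame of groove_2 between -0.0485 and -0.0415 m and y of under_b_mid in the frame of groove_2 between -0.004 and 0.004 m and z of under_b_mid in the frame of groove_2 between -0.004 and 0.004 m) or (x of under_b_mid in the frame of groove_3 between -0.0485 and -0.0415 m and y of under_b_mid in the frame of groove_3 between -0.004 and 0.004 m and z of under_b_mid in the frame of groove_3 between -0.004 and 0.004 m) or (x of under_b_mid in the frame of groove_4 between -0.0485 and -0.0415 m and y of under_b_mid in the frame of groove_4 between -0.004 and 0.004 m and z of under_b_mid in the frame of groove_4 between -0.004 and 0.004 m)) and angle between dye_bottle's own z axis and vertical below 0.3 rad); the robot touches nothing.
It fails at once if a blank is rammed against the stop: the robot's fingers on it while it presses on the stop with more than 45 N ((contact force between top_a and hood above 45 N and contact force between the fingers and top_a above 2 N) or (contact force between top_b and hood above 45 N and contact force between the fingers and top_b above 2 N) or (contact force between under_a and hood above 45 N and contact force between the fingers and under_a above 2 N) or (contact force between under_b and hood above 45 N and contact force between the fingers and under_b above 2 N)).
It fails at once if the bottle is knocked over (angle between dye_bottle's own z axis and vertical above 0.7 rad).
Of top_a, top_b only 1 to 2 are there at a start; the rules pass over those that are not, and their reading is None.
At some moment in a run one of top_a, top_b may be knocked a few centimetres aside while the robot is not near it.
Once in a run the grip may slacken for a moment while it holds something.
It also fails if it takes over 210 s, if anything falls off the work surface, if the arm or the gripper's body presses on something with over 40 N, if the wrist force passes 120 N, or if a joint passes its speed limit or range.

## Robot

A 7-joint arm with a two-finger parallel gripper is mounted at the origin on a cart in front of the work surface, level with it; the furniture and walls round the work are solid. World frame = base frame: x ahead of the robot, y to its left, z up, the work surface at z = 0. Lengths are in m, angles in rad, forces in N, time in s.
With the tool pointing down it reaches from about 0.425 to 0.875 m from the base axis. Payload 8.4 kg.
Tool frame: the origin (TCP) lies at the very end of the fingers, on their centre line; the grasp point (between the pads) lies 19 mm behind it; z points along the fingers, y is the line along which they close (so a half turn about z gives the same grasp; the last joint's range is limited). The gripper opens to 87 mm and grips with 3 to 60 N. Pads are 19 mm wide; open, the fingers measure 117 mm over their backs; the gripper's body (75 mm by 190 mm) begins 51 mm behind the grasp point.
Start: joints at [-0.099, 0.333, 0.04, 1.465, -0.013, 1.343, -0.059], TCP at [0.65, -0, 0.223] pointing down, gripper open.
Joint ranges: [-2.58, 2.58], [-0.38, 2.09], [-1.3, 1.39], [0.25, 2.4], [-1.5, 4.64], [0.08, 2.09], [-2.65, 2.65]. Speed limits (rad/s): [2.22, 2.22, 2.79, 2.79, 3.14, 3.14, 3.14].

## Interface

Orientations are given as a rotation vector (axis times angle).
In Python, from rig import bot, cams gives the robot as it stands. The module is installed in compiled form; this text tells all that it offers.
- The arm moves only by the shell command python3 -m jog 'ROWS' [FORCE]. ROWS is JSON, a list of rows, each a list of 7 numbers: the closure, from -1 (fully open) to 1 (shut), then the shift along the tool's x, y, z in mm, then the turn, a rotation vector about the tool's x, y, z in degrees. A call has 1 to 20 rows; each row shifts and turns the commanded pose from where the row before left it, along the tool's axes as they then stand; what a row does not reach is not made up. A row lasts 1/8 s, in which the tool goes at most 62.5 mm and 10.7 degrees, less where a joint would pass 70% of its speed; a pose out of reach is approached as far as the arm can. A call is refused whole if a number of a shift passes 62.5 or a number of a turn 10.7, either way. A call with a gripper value outside its range is refused whole. The fingers move at their own pace and stop on an object; FORCE is the grip in N (left out, the last holds). Time passes only in rows, so rows that do not move let the fingers close. It gives the time, the measured TCP pose, the force, the opening and the grip force at its end, in the units of the state.
- bot.observe(): the state, without advancing time (a new reading comes with each control period).
- cams.camera(name): name is "scene" or "side" or "wrist"; returns a dict with "img" (480x640x3 uint8, blue, green, red), "camera_matrix" (3x3 intrinsics, pixels), "world_from_camera" (4x4, takes a point from camera to world coordinates). Camera axes: x right, y up, looking along -z (the intrinsics and any distortion apply to the point x, -y, -z); pixel columns grow to the right and rows downward; lengths in m; the calibration is good to about 2 mm. The wrist camera is an equidistant fisheye: a pixel r from the principal point sees the ray r / f radians off the axis. A picture is of the moment at which its call begins. There is no depth.
- bot.sign_off(): hands the job in; it is judged then, once.
The state is a dict: "t": time; "joint_pos": joint angles; "qd": joint speeds; "joint_torque": joint torques, N m; "ee_pos": TCP position; "tcp_rot": TCP orientation; "force": force on the tool from outside, world axes, zero at the start; "ft_torque": the same for the moment, N m; "width": finger opening in m; "grasp_force": force on a finger pad.
Only numpy, scipy, OpenCV 4.12 (cv2) and the standard library are available. Lean on these libraries where they do the work, as an engineer would, in place of code of your own. Each camera call takes 0.05 s, during which the arm holds its last target. There are 200 camera calls.

## Working session

There is one attempt and no reset: what is moved stays moved. The work goes in short steps, Python scripts to look and compute and a shell command to move; the robot and the scene stay as the last step left them, time stands still between calls to the robot, and variables do not carry over. Pictures are saved under pics/ and viewed, at most 17 in all, crops included, and the job is handed in when it is done.

```bash
mkdir -p pics
python3 - <<'E'
from rig import bot,cams
import cv2,numpy as np
s=bot.observe();print(s)
for n in ("scene","side","wrist"):
    c=cams.camera(n);cv2.imwrite(f"pics/{n}0.png",c["img"]);print(n,c["camera_matrix"].tolist(),np.round(c["world_from_camera"],4).tolist(), [k for k in c])
E
```

```text
{'t': 0.0, 'joint_pos': array([-0.09921243,  0.33386985,  0.03988942,  1.4662979 , -0.01341872,
        1.34328576, -0.05849018]), 'qd': array([ 0.00172488,  0.00029373, -0.00154848, -0.00061825, -0.0005887 ,
       -0.00079581, -0.00016254]), 'joint_torque': array([ 1.06989024e-03, -6.56351209e+01,  1.33598529e+00, -4.03798449e+01,
       -5.97442500e-02,  4.47441044e-02,  1.62792835e-04]), 'ee_pos': array([ 6.49522858e-01, -2.51246392e-05,  2.21672983e-01]), 'tcp_rot': array([-2.22070797e+00, -2.22067617e+00,  1.87176376e-03]), 'force': array([0.12300187, 0.84371502, 0.27382261]), 'ft_torque': array([-0.00953796, -0.02508333,  0.00245015]), 'grasp_force': 0.0, 'width': 0.08692558047568096}
scene [[461.29678315992754, 0.0, 319.3042021848801], [0.0, 461.29678315992754, 234.4219232061208], [0.0, 0.0, 1.0]] [[-0.676, 0.363, -0.6413, 0.02], [-0.7369, -0.334, 0.5877, 0.5674], [-0.0008, 0.8699, 0.4933, 0.4537], [0.0, 0.0, 0.0, 1.0]] ['img', 'camera_matrix', 'world_from_camera']
side [[520.7432334174713, 0.0, 314.2226861367274], [0.0, 520.7432334174713, 236.24253941987527], [0.0, 0.0, 1.0]] [[0.8944, 0.1978, -0.4012, 0.1935], [-0.447, 0.3622, -0.8179, -0.6134], [-0.0164, 0.9109, 0.4124, 0.4341], [0.0, 0.0, 0.0, 1.0]] ['img', 'camera_matrix', 'world_from_camera']
wrist [[371.64829954431775, 0.0, 317.99733186774216], [0.0, 371.64829954431775, 234.29540861884698], [0.0, 0.0, 1.0]] [[1.0, 0.0004, 0.0011, 0.6496], [-0.0007, 0.9654, 0.2606, 0.0709], [-0.001, -0.2606, 0.9654, 0.3843], [0.0, 0.0, 0.0, 1.0]] ['img', 'camera_matrix', 'world_from_camera']
```

View pictures.

View pics/scene0.png

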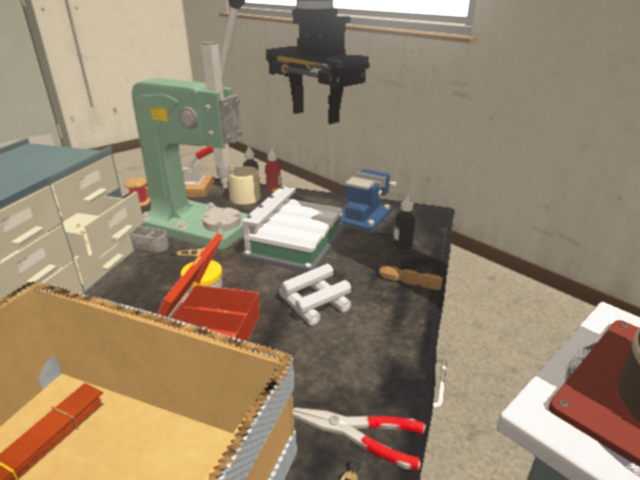

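View pics/side0.png

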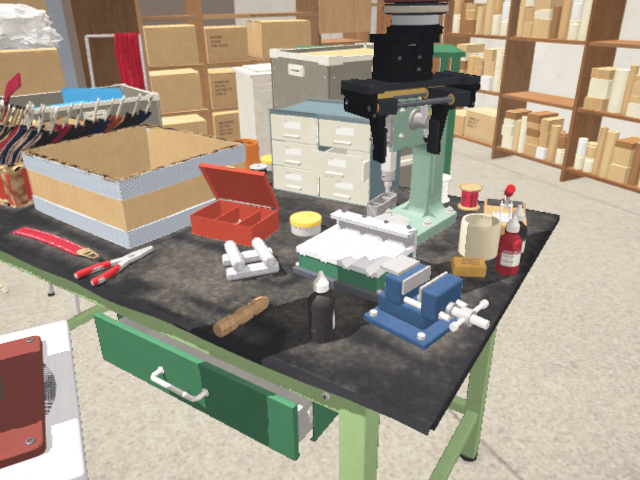

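View pics/wrist0.png

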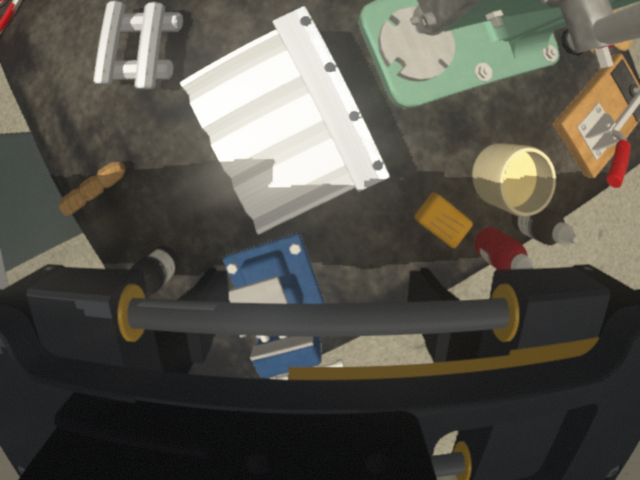

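```bash
cat > h.py <<'E'
import cv2,numpy as np
from rig import bot,cams
def ray(c,n,u,v):
    K=c["camera_matrix"];T=c["world_from_camera"]
    a=(u-K[0,2])/K[0,0];b=(v-K[1,2])/K[1,1]
    if n=="wrist":
        r=np.hypot(a,b)+1e-12;d=np.array([np.sin(r)*a/r,-np.sin(r)*b/r,-np.cos(r)])
    else: d=np.array([a,-b,-1])
    return T[:3,3],T[:3,:3]@d
def onz(c,n,u,v,z):
    o,d=ray(c,n,u,v);return o+d*(z-o[2])/d[2]
def shot(n,name):
    c=cams.camera(n);cv2.imwrite(f"pics/{name}.png",c["img"]);return c
E
python3 - <<'E'
from h import *
c=cams.camera("wrist")
for z,P in ((.04,[(118,5),(103,82),(157,5),(147,85)]),(.02,[(178,20),(168,70)]),(.078,[(279,22),(305,8),(358,188),(387,178)]),(0.05,[(182,83),(258,233)]),(.095,[(160,265)])):
    for p in P: print(z,p,np.round(onz(c,"wrist",*p,z),4))
c=cams.camera("side")
print(onz(c,"side",321,338,0));
E
```

```text
0.04 (118, 5) [0.4435 0.2226 0.04  ]
0.04 (103, 82) [0.4291 0.1397 0.04  ]
0.04 (157, 5) [0.49   0.2132 0.04  ]
0.04 (147, 85) [0.482  0.1294 0.04  ]
0.02 (178, 20) [0.5061 0.1998 0.02  ]
0.02 (168, 70) [0.4965 0.146  0.02  ]
0.078 (279, 22) [0.6174 0.1689 0.078 ]
0.078 (305, 8) [0.6388 0.1812 0.078 ]
0.078 (358, 188) [0.6827 0.0281 0.078 ]
0.078 (387, 178) [0.707  0.0368 0.078 ]
0.05 (182, 83) [0.5236 0.1256 0.05  ]
0.05 (258, 233) [ 0.5929 -0.0181  0.05  ]
0.095 (160, 265) [ 0.5099 -0.0353  0.095 ]
[ 4.68538944e-01 -6.85344885e-02  5.55111512e-17]
```

```bash
python3 -m jog '[[-1,20,-45,0,0,0,0],[-1,20,-45,0,0,0,0],[-1,20,-45,0,0,0,0],[-1,20,-45,0,0,0,0],[-1,0,0,0,0,0,0],[-1,0,0,0,0,0,0]]' 15
python3 - <<'E'
from h import *
c=shot("wrist","w1")
E
```

```text
t: 1.0
ee_pos: [0.4704, 0.0798, 0.2229]
tcp_rot: [2.221, 2.221, 0.001]
force: [-0.2, -1.2, -0.5]
width: 0.0868
grasp_force: 0.0
```

View pics/w1.png

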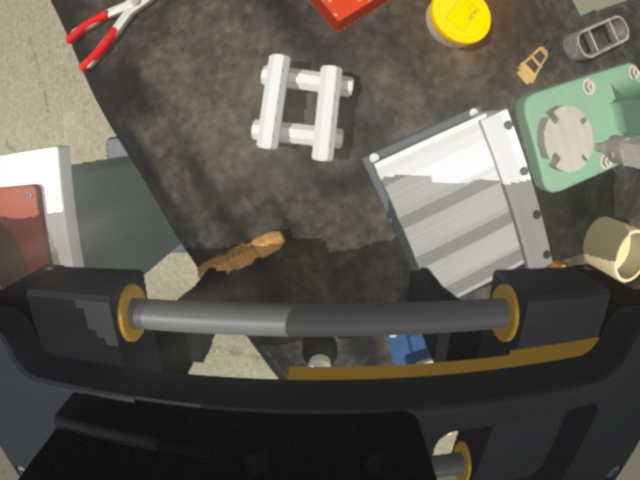

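```bash
cat >> h.py <<'E'
def bars(c,roi,k,z,thr=150,n="wrist"):
    "bright elongated blobs in roi (x0,y0,x1,y1); k=(w,h) opening kernel; z of visible top face"
    x0,y0,x1,y1=roi;g=cv2.cvtColor(c["img"],cv2.COLOR_BGR2GRAY)[y0:y1,x0:x1]
    m=cv2.morphologyEx((g>thr).astype(np.uint8),cv2.MORPH_OPEN,np.ones(k[::-1],np.uint8))
    out=[]
    for q in cv2.findContours(m,cv2.RETR_EXTERNAL,cv2.CHAIN_APPROX_NONE)[0]:
        if cv2.contourArea(q)<300: continue
        P=np.array([onz(c,n,a+x0,b+y0,z)[:2] for a,b in q[:,0]])
        (cx,cy),(w,h),a=cv2.minAreaRect((P*1000).astype(np.float32))
        if w<h: w,h,a=h,w,a+90
        out.append((round(cx,1),round(cy,1),round(w,1),round(h,1),round((a+90)%180-90,1)))
    return out
E
python3 - <<'E'
from h import *
c=shot("wrist","w2")
print(bars(c,(235,40,370,175),(1,50),.036)); print(bars(c,(235,40,370,175),(70,1),.016))
print(c["img"][40:175,235:370].mean(2)[60:100:8,::8].astype(int))
cv2.imwrite("pics/w2c.png",cv2.resize(c["img"][95:305,355:560],None,fx=2.85,fy=2.85,interpolation=cv2.INTER_CUBIC))
E
```

```text
[(478.2, 172.3, 90.2, 18.5, 89.9), (428.0, 184.4, 91.0, 18.8, 89.4)]
[(449.9, 155.6, 89.1, 7.4, -0.8), (455.0, 210.8, 80.7, 7.8, -0.8)]
[[ 97 103 103 100 240 242 153  78  74 101 101 237 241  97  65  67  91]
 [ 96 100  99 112 247 225 106  78  79 101 132 242 228  75  71  82  96]
 [105 100  95 156 248 190  79  77  83 106 178 243 206  76  68  77  85]
 [106  98 142 227 248 187 137 156 189 150 214 243 192  71  68  71  75]
 [111 105 213 229 247 188 161 244 244 243 229 243 184 135  67  83  76]]
```

View pics/w2c.png

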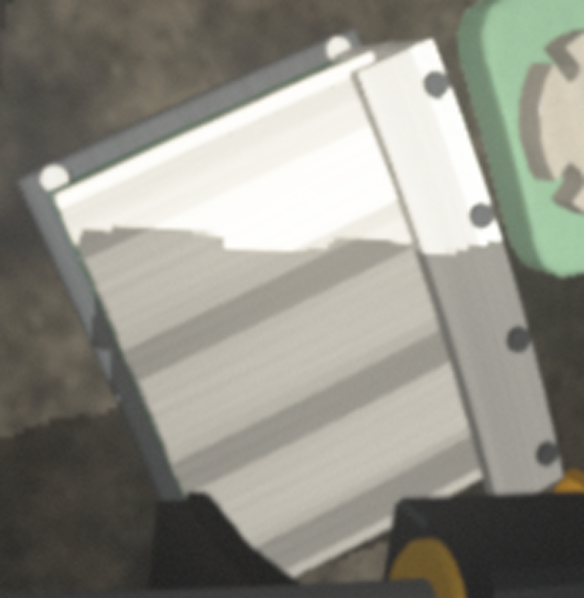

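Run:
```python
from h import *
c=cams.camera("wrist")
for z,P in ((.036,[(278,55),(265,148),(330,66),(322,160)]),(.016,[(258,133),(341,138),(262,76),(352,87)])):
    for p in P: print(z,p,np.round(onz(c,"wrist",*p,z),4))
o=lambda u,v:(355+u/2.85,95+v/2.85)
print("lip",[np.round(onz(c,"wrist",*o(*p),.078)[:2],4) for p in ((355,75),(433,40),(488,494),(562,470))])
print("block",[np.round(onz(c,"wrist",*o(*p),.05)[:2],4) for p in ((58,192),(293,577))])
print("groove",[np.round(onz(c,"wrist",*o(*p),.045)[:2],4) for p in ((130,362),(415,248),(180,475),(440,352),(250,535),(470,455))])
```

```text
0.036 (278, 55) [0.4337 0.2287 0.036 ]
0.036 (265, 148) [0.421 0.14  0.036]
0.036 (330, 66) [0.482  0.2172 0.036 ]
0.036 (322, 160) [0.4744 0.128  0.036 ]
0.016 (258, 133) [0.4114 0.1546 0.016 ]
0.016 (341, 138) [0.4934 0.1487 0.016 ]
0.016 (262, 76) [0.4158 0.212  0.016 ]
0.016 (352, 87) [0.5041 0.1999 0.016 ]
lip [array([0.611 , 0.1687]), array([0.6386, 0.1824]), array([0.6765, 0.0321]), array([0.7082, 0.04  ])]
block [array([0.5226, 0.1272]), array([ 0.6161, -0.0086])]
groove [array([0.5495, 0.0705]), array([0.6531, 0.1122]), array([0.5701, 0.0301]), array([0.6677, 0.075 ]), array([0.5988, 0.0066]), array([0.6872, 0.0355])]
```

```bash
python3 -m jog '[[-1,-18,35,0,0,0,0],[-1,-17,35,0,0,0,0],[-1,0,0,0,0,0,9.3],[-1,0,0,0,0,0,9.3],[-1,0,0,0,0,0,9.3],[-1,0,0,0,0,0,9.3],[-1,0,0,0,0,0,9.3],[-1,0,0,0,0,0,9.3],[-1,0,0,0,0,0,9.3],[-1,0,0,0,0,0,0],[-1,0,0,0,0,0,0]]'
python3 - <<'E'
from h import *
c=shot("wrist","w3")
E
```

```text
t: 2.52
ee_pos: [0.5402, 0.0447, 0.2223]
tcp_rot: [3.067, 0.682, -0.001]
force: [0.4, -0.4, -0.0]
width: 0.0872
grasp_force: 0.0
```

View pics/w3.png

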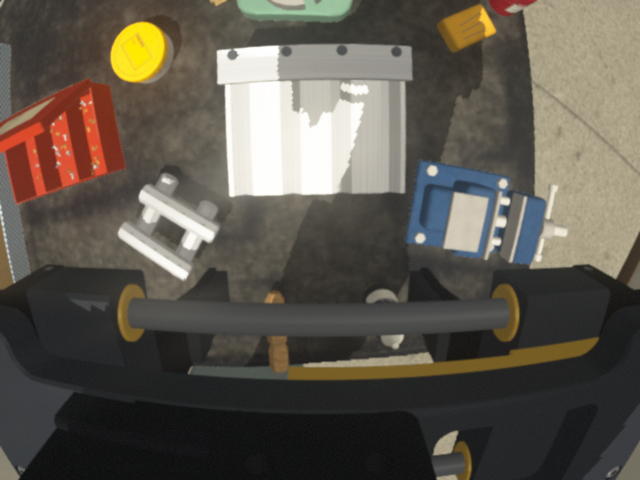

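Run:
```python
from h import *
c=cams.camera("wrist")
cv2.imwrite("pics/w3c.png",cv2.resize(c["img"][40:205,210:420],None,fx=3.6,fy=3.6,interpolation=cv2.INTER_CUBIC))
```

```text
(no output)
```

View pics/w3c.png

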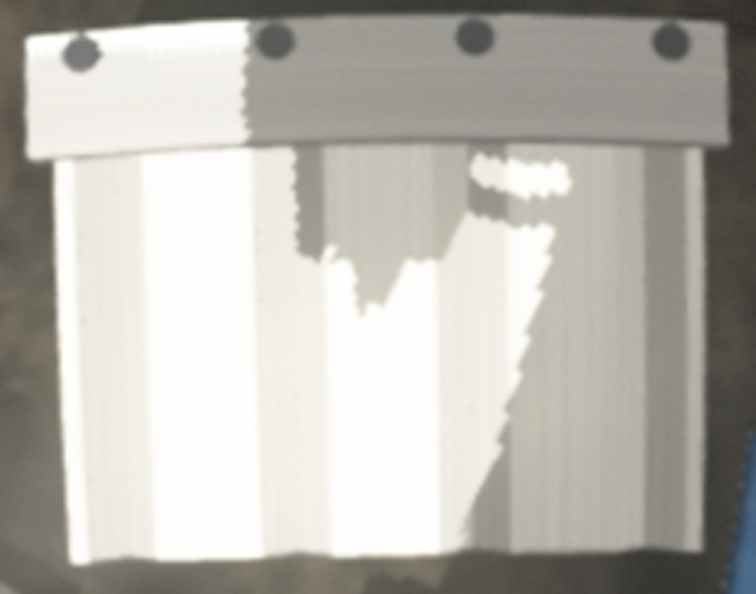

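Run:
```python
from h import *
c=cams.camera("wrist")
o=lambda u,v:(210+u/3.6-.4,40+v/3.6-.4)
N=[];W=[]
for (u,v),n,z in [((70,563),(-65,81),.05),((702,550),(-65,-81),.05),((90,560),(-65,76.5),.05),((157,559),(-65,58.5),.05),((262,557),(-65,31.5),.05),((330,555),(-65,13.5),.05),((510,553),(-65,-31.5),.05),((440,554),(-65,-13.5),.05),((685,550),(-65,-76.5),.05),
 ((144,150),(35,58.5),.05),((254,148),(35,31.5),.05),((686,148),(35,-76.5),.05),((75,155),(35,76.5),.05)]:
    N.append(n);W.append(onz(c,"wrist",*o(u,v),z)[:2]*1000)
N=np.array(N,float);W=np.array(W)
M,_=cv2.estimateAffinePartial2D(N,W,method=cv2.LMEDS)
n0,w0=N.mean(0),W.mean(0);H=(N-n0).T@(W-w0);a=np.arctan2(H[0,1]-H[1,0],H[0,0]+H[1,1])
R=np.array([[np.cos(a),-np.sin(a)],[np.sin(a),np.cos(a)]]);t=w0-R@n0
print("yaw",np.degrees(a),"centre",t,"scale",np.hypot(*M[:,0]));print(np.round((W-t)@R-N,1).tolist())
for p in ((28,158),(728,143)): print("lip",np.round((onz(c,"wrist",*o(*p),.078)[:2]*1000-t)@R,1))
for p in ((80,52),(275,40),(475,36),(671,40)): print("bolt",np.round((onz(c,"wrist",*o(*p),.08)[:2]*1000-t)@R,1))
```

```text
yaw 25.692203182398636 centre [616.49462533  82.50329597] scale 1.0025660602340918
[[-1.8, 0.5], [-0.5, -0.4], [-1.2, -0.4], [-1.4, -0.0], [-1.5, -0.1], [-1.3, 0.6], [-1.2, 0.0], [-1.4, -0.2], [-0.5, -0.3], [3.0, 0.3], [2.1, -0.3], [2.6, 0.1], [3.0, 0.1]]
lip [33.8 81.3]
lip [ 35.  -80.2]
bolt [58.  68.3]
bolt [57.9 23.3]
bolt [ 58.2 -21.8]
bolt [ 58.7 -66.7]
```

```bash
cat >> h.py <<'E'
from scipy.spatial.transform import Rotation as Ro
def plan(x,y,z,hd):
    "mm/deg needed in tool axes (shift first, then turn about tool z)"
    s=bot.observe();R=Ro.from_rotvec(s["tcp_rot"]).as_matrix();p=s["ee_pos"]*1000
    cur=np.degrees(np.arctan2(R[1,0],R[0,0]))
    tilt=np.degrees(np.arccos(-R[2,2]))
    print("shift",np.round(R.T@(np.array([x,y,z])-p),1),"turn z",round(-((hd-cur+180)%360-180),1),"head",round(cur,1),"tilt",round(tilt,2),"tcp",np.round(p,1),"w",round(s["width"]*1000,1),"F",np.round(s["force"],1),"t",s["t"])
NEST=np.array([616.,82.]);YAW=25.6
def nest(x,y):
    a=np.radians(YAW);return NEST+np.array([[np.cos(a),-np.sin(a)],[np.sin(a),np.cos(a)]])@[x,y]
E
python3 - <<'E'
from h import *
c=cams.camera("wrist")
for p in ((121,232),(187,272),(145,188),(214,238)): print(np.round(onz(c,"wrist",*p,.036),3))
plan(478,173,222,85)
E
```

```text
[0.432 0.228 0.036]
[0.424 0.142 0.036]
[0.489 0.215 0.036]
[0.472 0.128 0.036]
shift [  -2.2 -142.3    0.5] turn z -60.0 head 25.0 tilt 0.01 tcp [540.   44.9 222.5] w 87.5 F [-0.5 -0.3 -0.2] t 2.725
```

```bash
python3 -m jog '[[0,-1,-47,0,0,0,0],[0,-1,-48,0,0,0,0],[0,0,-47,0,0,0,0],[0,0,0,0,0,0,-10],[0,0,0,0,0,0,-10],[0,0,0,0,0,0,-10],[0,0,0,0,0,0,-10],[0,0,0,0,0,0,-10],[0,0,0,0,0,0,-10],[0,0,0,50,0,0,0],[0,0,0,50,0,0,0],[0,0,0,0,0,0,0],[0,0,0,0,0,0,0]]' 20
python3 - <<'E'
from h import *
plan(478,173,26,85)
c=shot("side","s1");shot("wrist","w4")
i=c["img"][200:320,190:310];j=cv2.imread("pics/w4.png")
cv2.imwrite("pics/m1.png",np.hstack([cv2.resize(i,(380,380)),cv2.resize(j,(400,380))]))
E
```

```text
t: 4.35
ee_pos: [0.4793, 0.1734, 0.1244]
tcp_rot: [2.317, 2.12, 0.003]
force: [-0.0, -0.2, 0.7]
width: 0.0435
grasp_force: 0.0
shift [-0.6 -1.4 98.4] turn z -0.1 head 84.9 tilt 0.1 tcp [479.3 173.4 124.4] w 43.5 F [-0.  -0.2  0.7] t 4.35
```

View pics/m1.png

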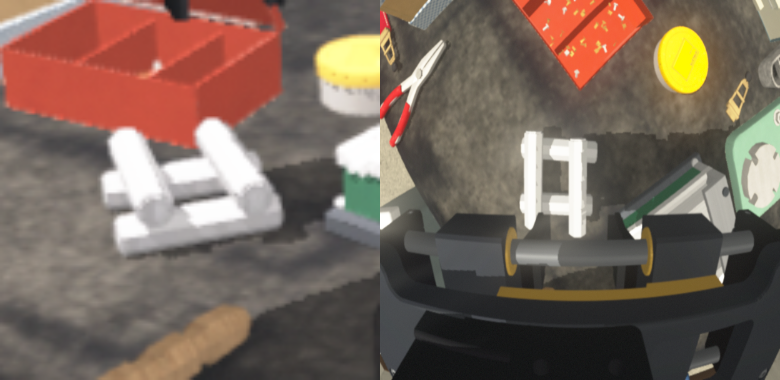

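```bash
python3 -m jog '[[0,0,-1,50,0,0,0],[0,0,0,38,0,0,0],[0,0,0,10,0,0,0],[0,0,0,0,0,0,0],[0,0,0,0,0,0,0]]' 20; python3 -m jog '[[1,0,0,0,0,0,0],[1,0,0,0,0,0,0],[1,0,0,0,0,0,0],[1,0,0,0,0,0,0],[1,0,0,0,0,0,0],[1,0,0,0,0,0,0]]' 25
```

```text
t: 5.08
ee_pos: [0.4788, 0.1737, 0.0265]
tcp_rot: [2.317, 2.12, 0.004]
force: [-0.6, -0.3, 0.8]
width: 0.0436
grasp_force: 0.0
t: 5.82
ee_pos: [0.4777, 0.1731, 0.0248]
tcp_rot: [2.318, 2.12, 0.001]
force: [0.4, 0.0, 4.8]
width: 0.0198
grasp_force: 25.0
```

```bash
python3 -m jog '[[1,0,0,-15,0,0,0],[1,0,0,-40,0,0,0],[1,0,0,-50,0,0,0],[1,0,0,0,0,0,0]]' 40
python3 - <<'E'
from h import *
print(nest(-15,67.5));plan(*nest(-15,67.5),120,YAW)
E
```

```text
t: 6.32
ee_pos: [0.4795, 0.1741, 0.1339]
tcp_rot: [2.317, 2.119, 0.01]
force: [-0.1, -0.4, -2.7]
width: 0.0194
grasp_force: 40.0
[573.30672406 136.3924093 ]
shift [-29.2  96.7  14.4] turn z 59.3 head 84.9 tilt 0.39 tcp [479.5 174.1 133.9] w 19.4 F [-0.1 -0.4 -2.7] t 6.325
```

```bash
python3 -m jog '[[1,-14,48,0,0,0,0],[1,-15,48,0,0,0,0],[1,0,0,0,0,0,10],[1,0,0,0,0,0,10],[1,0,0,0,0,0,10],[1,0,0,0,0,0,10],[1,0,0,0,0,0,10],[1,0,0,0,0,0,9],[1,0,0,20,0,0,0],[1,0,0,20,0,0,0],[1,0,0,0,0,0,0],[1,0,0,0,0,0,0]]' 40
python3 - <<'E'
from h import *
plan(*nest(-15,67.5),54,YAW)
c=shot("side","s2");shot("wrist","w5")
i=c["img"][180:300,270:430];j=cv2.imread("pics/w5.png")
cv2.imwrite("pics/m2.png",np.hstack([cv2.resize(i,(400,300)),cv2.resize(j,(400,300))]))
E
```

```text
t: 7.82
ee_pos: [0.5704, 0.1356, 0.0898]
tcp_rot: [3.062, 0.704, -0.001]
force: [-0.1, 0.2, -2.5]
width: 0.0192
grasp_force: 40.0
shift [ 3.   0.5 35.8] turn z 0.3 head 25.9 tilt 0.02 tcp [570.4 135.6  89.8] w 19.2 F [-0.1  0.2 -2.5] t 7.825
```

View pics/m2.png

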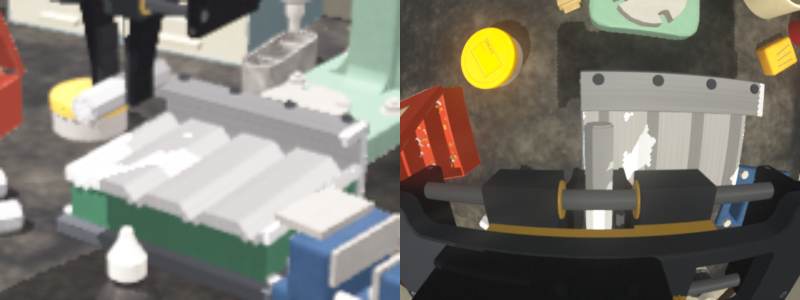

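```bash
python3 -m jog '[[1,1,0,20,0,0,0],[1,0,0,9,0,0,0],[1,0,0,4,0,0,0],[1,0,0,2,0,0,0],[1,0,0,0,0,0,0],[1,0,0,0,0,0,0]]' 40
python3 - <<'E'
from h import *
plan(*nest(-15,67.5),52,YAW)
E
```

```text
t: 8.68
ee_pos: [0.5715, 0.1361, 0.0549]
tcp_rot: [-3.062, -0.704, -0.001]
force: [-0.6, -0.2, -1.3]
width: 0.0194
grasp_force: 40.0
shift [1.7 0.5 2.9] turn z 0.3 head 25.9 tilt 0.03 tcp [571.5 136.1  54.9] w 19.4 F [-0.6 -0.2 -1.3] t 8.675
```

```bash
python3 -m jog '[[1,0,0,1,0,0,0],[1,0,0,1,0,0,0],[1,0,0,0,0,0,0]]' 40;python3 -m jog '[[1,0,0,1,0,0,0],[1,0,0,0,0,0,0]]' 40;python3 -m jog '[[1,0,0,1,0,0,0],[1,0,0,0,0,0,0]]' 40
```

```text
t: 9.05
ee_pos: [0.5712, 0.136, 0.0524]
tcp_rot: [3.062, 0.704, -0.0]
force: [-0.1, -0.1, -1.4]
width: 0.0191
grasp_force: 40.0
t: 9.3
ee_pos: [0.5712, 0.136, 0.0514]
tcp_rot: [3.062, 0.704, -0.0]
force: [-0.7, -0.5, -2.6]
width: 0.0195
grasp_force: 40.0
t: 9.55
ee_pos: [0.5714, 0.1361, 0.0506]
tcp_rot: [-3.062, -0.704, -0.0]
force: [1.0, 0.0, -2.5]
width: 0.0194
grasp_force: 40.1
```

```bash
python3 -m jog '[[0.35,0,0,0,0,0,0],[0.35,0,0,0,0,0,0],[0.35,0,0,-2.5,0,0,0],[0.35,0,0,0,0,0,0],[1,0,0,0,0,0,0],[1,0,0,0,0,0,0],[1,0,0,0,0,0,0],[1,0,0,0,0,0,0]]' 12; python3 -m jog '[[1,5,0,0,0,0,0],[1,5,0,0,0,0,0],[1,0,0,0,0,0,0]]' 12
```

```text
t: 10.55
ee_pos: [0.5713, 0.1361, 0.053]
tcp_rot: [-3.062, -0.704, 0.0]
force: [-1.2, 0.6, -0.3]
width: 0.0196
grasp_force: 12.0
t: 10.92
ee_pos: [0.5788, 0.1398, 0.0529]
tcp_rot: [3.061, 0.704, -0.006]
force: [-8.5, -2.1, 7.4]
width: 0.0196
grasp_force: 12.0
```

```bash
python3 -m jog '[[1,4,0,0,0,0,0],[1,4,0,0,0,0,0],[1,0,0,0,0,0,0]]' 12;python3 -m jog '[[1,3,0,0,0,0,0],[1,3,0,0,0,0,0],[1,0,0,0,0,0,0]]' 12;python3 -m jog '[[1,2,0,0,0,0,0],[1,1,0,0,0,0,0],[1,0,0,0,0,0,0]]' 12; python3 -m jog '[[1,2,0,0,0,0,0],[1,2,0,0,0,0,0],[1,0,0,0,0,0,0]]' 12; python3 -c "
from h import *
plan(*nest(10,67.5),53,YAW)"
```

```text
t: 11.3
ee_pos: [0.5861, 0.1434, 0.0529]
tcp_rot: [3.061, 0.704, -0.006]
force: [-7.3, -2.8, 8.2]
width: 0.0198
grasp_force: 12.0
t: 11.68
ee_pos: [0.5913, 0.1459, 0.0529]
tcp_rot: [3.061, 0.704, -0.006]
force: [-8.9, -1.9, 7.6]
width: 0.0197
grasp_force: 12.0
t: 12.05
ee_pos: [0.5936, 0.1471, 0.0529]
tcp_rot: [3.061, 0.704, -0.007]
force: [-11.4, -2.8, 9.0]
width: 0.0197
grasp_force: 12.0
t: 12.42
ee_pos: [0.5961, 0.1483, 0.0524]
tcp_rot: [3.061, 0.703, -0.011]
force: [-13.9, -3.7, 10.6]
width: 0.0199
grasp_force: 12.0
shift [-0.7  0.9 -0.6] turn z 0.3 head 25.9 tilt 0.41 tcp [596.1 148.3  52.4] w 19.9 F [-13.9  -3.7  10.6] t 12.425
```

```bash
python3 -m jog '[[0.35,0,0,0,0,0,0],[0.35,0,0,0,0,0,0],[0.35,0,0,-50,0,0,0],[0.35,0,0,-40,0,0,0],[0.35,-60,0,0,0,0,0],[0.35,0,0,0,0,0,0],[0.35,0,0,0,0,0,0]]'
python3 - <<'E'
from h import *
plan(*nest(-48,67.5),53,YAW)
c=shot("wrist","w6")
cv2.imwrite("pics/w6c.png",cv2.resize(c["img"][60:260,160:460],None,fx=2.6,fy=2.6))
E
```

```text
t: 13.3
ee_pos: [0.5457, 0.1236, 0.1435]
tcp_rot: [-3.061, -0.704, -0.002]
force: [0.1, 1.1, 0.2]
width: 0.0286
grasp_force: 0.0
shift [-2.7  0.4 90.5] turn z 0.3 head 25.9 tilt 0.08 tcp [545.7 123.6 143.5] w 28.6 F [0.1 1.1 0.2] t 13.3
```

View pics/w6c.png

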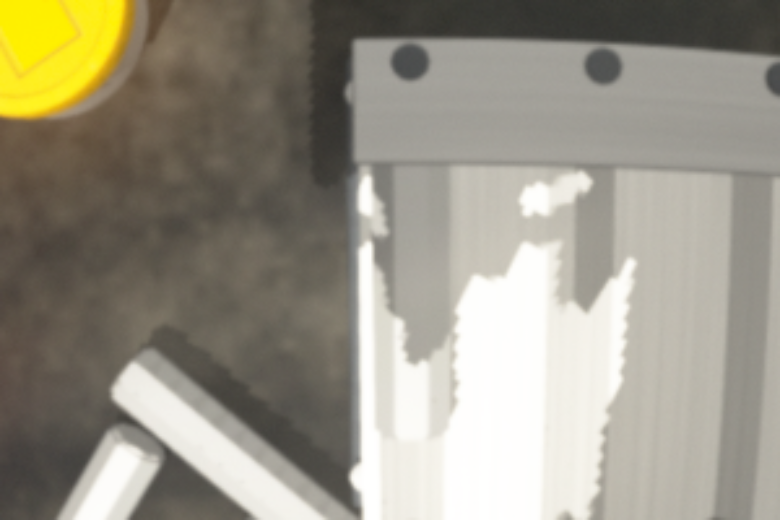

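Run:
```python
from h import *
c=cams.camera("wrist")
a=np.radians(YAW);R=np.array([[np.cos(a),-np.sin(a)],[np.sin(a),np.cos(a)]])
f=lambda u,v,z:print(np.round((onz(c,"wrist",160+u/2.6,60+v/2.6,z)[:2]*1000-NEST)@R,1))
f(412,438,.063);f(380,438,.055);f(445,438,.055);f(450,163,.078)
```

```text
[-35.4  67.6]
[-37.5  76.2]
[-37.4  58.7]
[34.5 59.1]
```

```bash
python3 -m jog '[[1,-10,0,0,0,0,0],[1,0,0,50,0,0,0],[1,0,0,36,0,0,0],[1,0,0,3,0,0,0],[1,0,0,0,0,0,0],[1,0,0,0,0,0,0]]' 20; python3 -m jog '[[1,4,0,0,0,0,0],[1,2,0,0,0,0,0],[1,0,0,0,0,0,0]]';python3 -m jog '[[1,2,0,0,0,0,0],[1,0,0,0,0,0,0]]';python3 -m jog '[[1,1.5,0,0,0,0,0],[1,0,0,0,0,0,0]]';  python3 -c "
from h import *
plan(*nest(-44.5,67.5),53,YAW)"
```

```text
t: 14.15
ee_pos: [0.5374, 0.1193, 0.0557]
tcp_rot: [-3.062, -0.704, -0.004]
force: [0.8, 0.2, 0.9]
width: 0.0006
grasp_force: 0.0
t: 14.52
ee_pos: [0.5419, 0.1218, 0.0543]
tcp_rot: [-3.062, -0.704, -0.001]
force: [-0.1, 0.2, -0.4]
width: 0.0005
grasp_force: 0.0
t: 14.78
ee_pos: [0.5435, 0.1226, 0.054]
tcp_rot: [-3.062, -0.704, 0.0]
force: [0.8, 0.9, -0.1]
width: 0.0003
grasp_force: 0.0
t: 15.02
ee_pos: [0.5444, 0.1229, 0.0539]
tcp_rot: [3.062, 0.704, -0.002]
force: [-1.5, -0.7, 0.4]
width: 0.0001
grasp_force: 1.1
shift [2.4 0.4 0.9] turn z 0.3 head 25.9 tilt 0.06 tcp [544.4 122.9  53.9] w 0.1 F [-1.5 -0.7  0.4] t 15.025
```

```bash
python3 -m jog '[[1,1,0,0,0,0,0],[1,0,0,0,0,0,0]]';python3 -m jog '[[1,1,0,0,0,0,0],[1,0,0,0,0,0,0]]';python3 -m jog '[[1,1,0,0,0,0,0],[1,0,0,0,0,0,0]]';  python3 -c "
from h import *
plan(*nest(-44.5,67.5),53,YAW)"
```

```text
t: 15.28
ee_pos: [0.5445, 0.123, 0.0538]
tcp_rot: [3.061, 0.704, -0.004]
force: [-5.5, -2.2, 4.0]
width: 0.0006
grasp_force: 3.5
t: 15.52
ee_pos: [0.5445, 0.123, 0.0537]
tcp_rot: [3.061, 0.703, -0.007]
force: [-10.3, -4.0, 9.5]
width: 0.0004
grasp_force: 5.5
t: 15.78
ee_pos: [0.5446, 0.123, 0.0536]
tcp_rot: [3.061, 0.703, -0.01]
force: [-14.1, -5.8, 11.7]
width: 0.0001
grasp_force: 7.5
shift [2.2 0.3 0.6] turn z 0.3 head 25.9 tilt 0.37 tcp [544.6 123.   53.6] w 0.1 F [-14.1  -5.8  11.7] t 15.775
```

```bash
python3 -m jog '[[1,-10,0,0,0,0,0],[1,0,0,-50,0,0,0],[0,0,0,-50,0,0,0],[0,0,0,-30,0,0,0],[0,0,0,0,0,0,0]]' 20; python3 -c "
from h import *
plan(450,100,190,82)"
```

```text
t: 16.4
ee_pos: [0.5402, 0.1206, 0.187]
tcp_rot: [-3.061, -0.704, -0.009]
force: [-0.2, -0.0, -0.3]
width: 0.0224
grasp_force: 0.0
shift [-90.1 -20.8  -3.6] turn z -56.1 head 25.9 tilt 0.34 tcp [540.2 120.6 187. ] w 22.4 F [-0.2 -0.  -0.3] t 16.4
```

```bash
python3 -m jog '[[0,-45,-10,0,0,0,0],[0,-45,-10,0,0,0,0],[0,0,0,0,0,0,-10],[0,0,0,0,0,0,-10],[0,0,0,0,0,0,-9],[0,0,0,0,0,0,-9],[0,0,0,0,0,0,-9],[0,0,0,0,0,0,-9],[0,0,0,0,0,0,0],[0,0,0,0,0,0,0]]' 20
python3 - <<'E'
from h import *
plan(427,184,26,82)
c=shot("wrist","w7")
cv2.imwrite("pics/w7c.png",cv2.resize(c["img"][20:250,180:450],None,fx=2.6,fy=2.6))
E
```

```text
t: 17.65
ee_pos: [0.4486, 0.0987, 0.1836]
tcp_rot: [-2.376, -2.055, 0.001]
force: [-0.1, -0.2, 0.1]
width: 0.0433
grasp_force: 0.0
shift [ 81.3 -33.6 157.6] turn z -0.3 head 81.7 tilt 0.03 tcp [448.6  98.7 183.6] w 43.3 F [-0.1 -0.2  0.1] t 17.65
```

View pics/w7c.png

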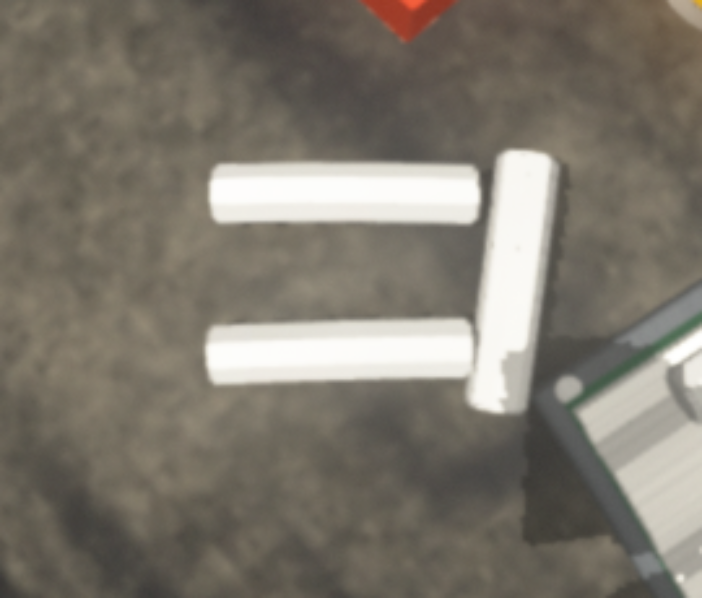

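Run:
```python
from h import *
c=cams.camera("wrist")
f=lambda u,v:onz(c,"wrist",180+u/2.6,20+v/2.6,.014)[:2]*1000
for n,p,q in (("top",(527,152),(497,410)),("uFar",(210,194),(480,194)),("uNear",(207,356),(473,348))):
    a,b=f(*p),f(*q);d=b-a;print(n,np.round((a+b)/2,1),np.hypot(*d).round(1),(np.degrees(np.arctan2(d[1],d[0]))%180).round(1))
```

```text
top [512.1 169.6] 90.9 75.7
uFar [459.6 207.4] 91.9 171.5
uNear [449.9 153.4] 91.5 173.3
```

```bash
python3 -c "
from h import *
plan(512,170,60,75.7)"
```

```text
shift [ 79.6  52.5 123.8] turn z 6.1 head 81.8 tilt 0.02 tcp [448.7  98.7 183.8] w 43.9 F [-0.4 -0.1 -0.3] t 17.75
```

```bash
python3 -m jog '[[0.17,40,26,0,0,0,0],[0.17,40,26,0,0,0,0],[0.17,0,0,0,0,0,6],[0.17,0,0,50,0,0,0],[0.17,0,0,50,0,0,0],[0.17,0,0,23,0,0,0],[0.17,0,0,0,0,0,0],[0.17,0,0,0,0,0,0]]' 20;  python3 - <<'E'
from h import *
plan(512,170,8.5,75.7)
c=shot("wrist","w8")
cv2.imwrite("pics/w8c.png",c["img"][150:350,150:550])
f=lambda u,v:np.round(onz(c,"wrist",u,v,.014)[:2]*1000,1)
m=bars(c,(180,60,450,250),(3,20),.014);print(m)
E
```

```text
t: 18.75
ee_pos: [0.5123, 0.171, 0.0622]
tcp_rot: [2.478, 1.931, 0.002]
force: [-1.1, 0.2, 0.7]
width: 0.0361
grasp_force: 0.0
shift [-1.1 -0.2 53.7] turn z 0.2 head 75.9 tilt 0.09 tcp [512.3 171.   62.2] w 36.1 F [-1.1  0.2  0.7] t 18.75
[(468.5, 205.9, 71.3, 21.9, -8.8), (519.5, 193.4, 37.2, 18.2, 75.3), (599.5, 262.3, 29.9, 15.8, -9.0)]
```

View pics/w8c.png

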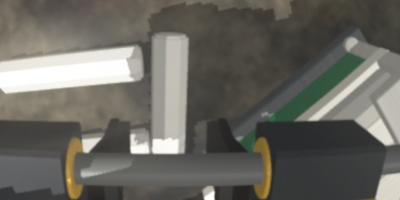

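```bash
python3 -m jog '[[0.17,-1,1,30,0,0,0],[0.17,0,0,10,0,0,0],[0.17,0,0,4,0,0,0],[0.17,0,0,0,0,0,0]]' 20; python3 -m jog '[[0.17,0,0,5,0,0,0],[0.17,0,0,4,0,0,0],[0.17,0,0,0,0,0,0],[0.17,0,0,0,0,0,0]]' 20
```

```text
t: 19.3
ee_pos: [0.5127, 0.1697, 0.0177]
tcp_rot: [2.477, 1.932, 0.001]
force: [0.6, -0.4, -0.3]
width: 0.0366
grasp_force: 0.0
t: 19.8
ee_pos: [0.5123, 0.1695, 0.0081]
tcp_rot: [-2.477, -1.932, 0.0]
force: [-0.5, -1.1, 0.9]
width: 0.036
grasp_force: 0.0
```

```bash
python3 -m jog '[[1,0,0,0,0,0,0],[1,0,0,0,0,0,0],[1,0,0,0,0,0,0],[1,0,0,0,0,0,0],[1,0,0,0,0,0,0]]' 40; python3 -m jog '[[1,0,0,-15,0,0,0],[1,0,0,-50,0,0,0],[1,0,0,-50,0,0,0],[1,0,0,0,0,0,0]]' 40; python3 -c "
from h import *
plan(*nest(-18,22.5),110,YAW)"
```

```text
t: 20.42
ee_pos: [0.5123, 0.1695, 0.0081]
tcp_rot: [-2.477, -1.932, -0.0]
force: [0.4, -0.4, 0.9]
width: 0.0197
grasp_force: 39.9
t: 20.92
ee_pos: [0.5148, 0.1704, 0.128]
tcp_rot: [2.476, 1.931, 0.012]
force: [0.0, 0.2, -2.9]
width: 0.0196
grasp_force: 39.9
shift [-55.4  91.4  18.3] turn z 50.3 head 75.9 tilt 0.45 tcp [514.8 170.4 128. ] w 19.6 F [ 0.   0.2 -2.9] t 20.925
```

```bash
python3 -m jog '[[1,-27,46,0,0,0,0],[1,-28,46,0,0,0,0],[1,0,0,0,0,0,10],[1,0,0,0,0,0,10],[1,0,0,0,0,0,10],[1,0,0,0,0,0,10],[1,0,0,0,0,0,10],[1,0,0,20,0,0,0],[1,0,0,0,0,0,0],[1,0,0,0,0,0,0]]' 40
python3 - <<'E'
from h import *
plan(*nest(-18,22.5),57,YAW)
c=shot("wrist","w9")
cv2.imwrite("pics/w9c.png",cv2.resize(c["img"][90:270,220:460],None,fx=2,fy=2))
E
```

```text
t: 22.18
ee_pos: [0.588, 0.0936, 0.1032]
tcp_rot: [3.062, 0.704, -0.001]
force: [-0.0, -0.6, -1.3]
width: 0.0195
grasp_force: 39.9
shift [ 2.3  0.1 46.2] turn z 0.3 head 25.9 tilt 0.03 tcp [588.   93.6 103.2] w 19.5 F [-0.  -0.6 -1.3] t 22.175
```

View pics/w9c.png

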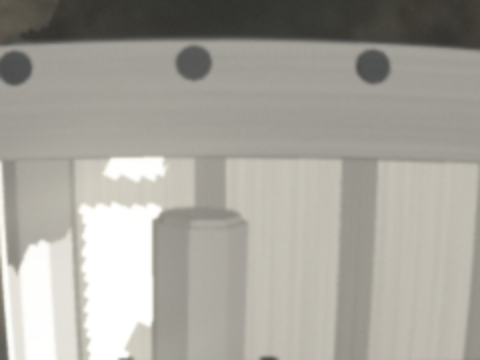

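```bash
python3 -m jog '[[1,1,0,25,0,0,0],[1,0,0,14,0,0,0],[1,0,0,5,0,0,0],[1,0,0,2,0,0,0],[1,0,0,0,0,0,0],[1,0,0,0,0,0,0]]' 40; python3 -m jog '[[1,0,0,1,0,0,0],[1,0,0,1,0,0,0],[1,0,0,0,0,0,0]]' 40;python3 -m jog '[[1,0,0,1,0,0,0],[1,0,0,0,0,0,0]]' 40
```

```text
t: 22.98
ee_pos: [0.5894, 0.0942, 0.0576]
tcp_rot: [-3.062, -0.704, -0.001]
force: [0.4, 0.4, -2.0]
width: 0.0196
grasp_force: 39.9
t: 23.35
ee_pos: [0.5889, 0.0941, 0.055]
tcp_rot: [-3.062, -0.704, 0.0]
force: [-1.7, 0.8, -1.7]
width: 0.0191
grasp_force: 39.9
t: 23.6
ee_pos: [0.589, 0.0942, 0.054]
tcp_rot: [-3.062, -0.704, -0.0]
force: [-0.4, 0.2, -1.8]
width: 0.0197
grasp_force: 39.9
```

Continue 1 mm, release, regrip softly and slide.

```bash
python3 -m jog '[[1,0,0,1,0,0,0],[1,0,0,0,0,0,0],[0.4,0,0,0,0,0,0],[0.4,0,0,0,0,0,0],[0.4,0,0,0,0,0,0],[1,0,0,0,0,0,0],[1,0,0,0,0,0,0],[1,0,0,0,0,0,0],[1,0,0,0,0,0,0]]' 12; python3 -m jog '[[1,4,0,0,0,0,0],[1,4,0,0,0,0,0],[1,4,0,0,0,0,0],[1,4,0,0,0,0,0],[1,0,0,0,0,0,0]]' 12;python3 -m jog '[[1,2,0,0,0,0,0],[1,2,0,0,0,0,0],[1,2,0,0,0,0,0],[1,0,0,0,0,0,0]]' 12;python3 -m jog '[[1,2,0,0,0,0,0],[1,2,0,0,0,0,0],[1,0,0,0,0,0,0]]' 12;  python3 -c "
from h import *
plan(*nest(8,22.5),53,YAW)"
```

```text
t: 24.72
ee_pos: [0.5888, 0.0945, 0.053]
tcp_rot: [-3.061, -0.704, 0.0]
force: [-1.2, 2.0, 0.2]
width: 0.02
grasp_force: 11.8
t: 25.35
ee_pos: [0.6029, 0.1014, 0.0529]
tcp_rot: [-3.061, -0.704, 0.002]
force: [-5.5, 1.6, 2.4]
width: 0.0199
grasp_force: 11.9
t: 25.85
ee_pos: [0.6083, 0.104, 0.0529]
tcp_rot: [-3.061, -0.704, 0.002]
force: [-4.8, 2.5, 3.0]
width: 0.0199
grasp_force: 11.9
t: 26.22
ee_pos: [0.6119, 0.1057, 0.053]
tcp_rot: [-3.061, -0.704, 0.001]
force: [-4.6, 1.6, 2.4]
width: 0.02
grasp_force: 11.9
shift [ 1.4  0.7 -0. ] turn z 0.3 head 25.9 tilt 0.05 tcp [611.9 105.7  53. ] w 20.0 F [-4.6  1.6  2.4] t 26.225
```

Sliding at ~5 N, not at the stop yet; finish with the held slide, then back off and confirm from behind.

```bash
python3 -m jog '[[1,2,0,0,0,0,0],[1,1,0,0,0,0,0],[1,0,0,0,0,0,0]]' 12;python3 -m jog '[[1,1,0,0,0,0,0],[1,1,0,0,0,0,0],[1,0,0,0,0,0,0]]' 12; python3 -m jog '[[0.4,0,0,0,0,0,0],[0.4,0,0,0,0,0,0],[0.4,0,0,-30,0,0,0],[1,-40,0,0,0,0,0],[1,-35,0,0,0,0,0],[1,0,0,0,0,0,0],[1,0,0,0,0,0,0]]' 20;  python3 -c "
from h import *
plan(*nest(-56,22.5),53.5,YAW)"
```

```text
t: 26.6
ee_pos: [0.6145, 0.107, 0.053]
tcp_rot: [-3.061, -0.704, 0.002]
force: [-5.5, 2.8, 3.4]
width: 0.0199
grasp_force: 11.9
t: 26.98
ee_pos: [0.6146, 0.1071, 0.0527]
tcp_rot: [-3.061, -0.704, 0.008]
force: [-13.1, -1.2, 8.7]
width: 0.0196
grasp_force: 12.2
t: 27.85
ee_pos: [0.5504, 0.0752, 0.0835]
tcp_rot: [-3.062, -0.704, -0.003]
force: [0.8, -0.3, 0.1]
width: 0.0014
grasp_force: 0.0
shift [ 6.  -0.3 30. ] turn z 0.3 head 25.9 tilt 0.1 tcp [550.4  75.2  83.5] w 1.4 F [ 0.8 -0.3  0.1] t 27.85
```

```bash
python3 -m jog '[[1,2,0,26,0,0,0],[1,0,0,4,0,0,0],[1,4,0,0,0,0,0],[1,4,0,0,0,0,0],[1,0,0,0,0,0,0],[1,0,0,0,0,0,0]]'; python3 -m jog '[[1,2,0,0,0,0,0],[1,2,0,0,0,0,0],[1,0,0,0,0,0,0]]'; python3 -m jog '[[1,1.5,0,0,0,0,0],[1,1.5,0,0,0,0,0],[1,0,0,0,0,0,0]]';   python3 -c "
from h import *
plan(*nest(-46.7,22.5),53.5,YAW)"
```

```text
t: 28.6
ee_pos: [0.5586, 0.0793, 0.0534]
tcp_rot: [-3.062, -0.704, -0.001]
force: [0.2, 0.0, -0.2]
width: 0.0005
grasp_force: 0.0
t: 28.98
ee_pos: [0.5621, 0.0812, 0.0531]
tcp_rot: [-3.062, -0.704, -0.0]
force: [-0.1, -0.5, -0.5]
width: 0.0006
grasp_force: 0.0
t: 29.35
ee_pos: [0.5644, 0.0822, 0.0529]
tcp_rot: [3.062, 0.704, -0.001]
force: [-2.1, -0.8, 1.4]
width: 0.0006
grasp_force: 1.1
shift [-0.2 -0.  -0.6] turn z 0.3 head 25.9 tilt 0.05 tcp [564.4  82.2  52.9] w 0.6 F [-2.1 -0.8  1.4] t 29.35
```

```bash
python3 -m jog '[[1,1,0,0,0,0,0],[1,1,0,0,0,0,0],[1,0,0,0,0,0,0]]'; python3 -m jog '[[1,-10,0,0,0,0,0],[1,0,0,-50,0,0,0],[0,0,0,-50,0,0,0],[0,0,0,-30,0,0,0],[0,0,0,0,0,0,0]]' 20; python3 -c "
from h import *
plan(450,100,185,82)"
```

```text
t: 29.72
ee_pos: [0.5645, 0.0822, 0.0527]
tcp_rot: [3.062, 0.703, -0.007]
force: [-10.8, -4.4, 7.9]
width: 0.0006
grasp_force: 5.3
t: 30.35
ee_pos: [0.5592, 0.0791, 0.1859]
tcp_rot: [-3.061, -0.704, -0.009]
force: [0.4, 0.4, -0.8]
width: 0.0232
grasp_force: 0.0
shift [-89.1 -66.5   0.4] turn z -56.1 head 25.9 tilt 0.34 tcp [559.2  79.1 185.9] w 23.2 F [ 0.4  0.4 -0.8] t 30.35
```

```bash
python3 -c "
from h import *
plan(460,207,120,-8.5)"; python3 -m jog '[[0,-45,-33,0,0,0,0],[0,-44,-33,0,0,0,0],[0,0,0,0,0,0,-10],[0,0,0,0,0,0,-10],[0,0,0,0,0,0,-9],[0,0,0,0,0,0,-9],[0,0,0,0,0,0,-9],[0,0,0,0,0,0,-9],[0,0,0,0,0,0,0],[0,0,0,0,0,0,0]]' 20
python3 - <<'E'
from h import *
plan(460,207,120,-8.5)
c=shot("wrist","w10")
g=cv2.cvtColor(c["img"],cv2.COLOR_BGR2GRAY)
print(bars(c,(200,40,400,240),(25,3),.014))
E
```

```text
shift [ -33.8 -158.4   65.6] turn z 34.4 head 25.9 tilt 0.34 tcp [559.2  79.1 185.9] w 23.2 F [ 0.4  0.4 -0.8] t 30.35
t: 31.6
ee_pos: [0.4484, 0.0993, 0.1826]
tcp_rot: [-2.376, -2.055, 0.001]
force: [0.0, 0.4, 0.7]
width: 0.0439
grasp_force: 0.0
shift [108.3  -4.   62.6] turn z 90.2 head 81.7 tilt 0.03 tcp [448.4  99.3 182.6] w 43.9 F [0.  0.4 0.7] t 31.6
[(448.5, 153.8, 92.0, 20.9, -8.3), (458.8, 207.9, 91.9, 21.4, -9.1)]
```

```bash
python3 -m jog '[[0,54,-2,0,0,0,0],[0,54,-1,0,0,0,0],[0,0,0,0,0,0,10],[0,0,0,0,0,0,10],[0,0,0,0,0,0,10],[0,0,0,0,0,0,10],[0,0,0,0,0,0,10],[0,0,0,0,0,0,10],[0,0,0,0,0,0,10],[0,0,0,0,0,0,10],[0,0,0,0,0,0,10],[0,0,0,50,0,0,0],[0,0,0,50,0,0,0],[0,0,0,40,0,0,0],[0,0,0,0,0,0,0],[0,0,0,0,0,0,0]]' 20
python3 - <<'E'
from h import *
plan(459,208,6,-8.8)
E
```

```text
t: 33.65
ee_pos: [0.4617, 0.2071, 0.0445]
tcp_rot: [-3.133, 0.223, -0.002]
force: [0.2, -0.0, 0.8]
width: 0.0438
grasp_force: 0.0
shift [-2.9 -0.5 38.5] turn z 0.6 head -8.2 tilt 0.08 tcp [461.7 207.1  44.5] w 43.8 F [ 0.2 -0.   0.8] t 33.65
```

```bash
python3 -m jog '[[0,-3,0,20,0,0,0.6],[0,0,0,14,0,0,0],[0,0,0,4,0,0,0],[0,0,0,0,0,0,0],[0,0,0,0,0,0,0]]' 20; python3 -m jog '[[1,0,0,0,0,0,0],[1,0,0,0,0,0,0],[1,0,0,0,0,0,0],[1,0,0,0,0,0,0],[1,0,0,0,0,0,0],[1,0,0,0,0,0,0]]' 40; python3 -m jog '[[1,0,0,-15,0,0,0],[1,0,0,-50,0,0,0],[1,0,0,-50,0,0,0],[1,0,0,0,0,0,0]]' 40; python3 -c "
from h import *
plan(*nest(-18,-22.5),105,YAW)"
```

```text
t: 34.28
ee_pos: [0.4584, 0.2073, 0.0057]
tcp_rot: [-3.132, 0.238, -0.001]
force: [-0.4, -0.2, -0.5]
width: 0.0437
grasp_force: 0.0
t: 35.02
ee_pos: [0.458, 0.2073, 0.0052]
tcp_rot: [-3.132, 0.238, -0.0]
force: [-0.7, 1.2, 1.7]
width: 0.0195
grasp_force: 40.0
t: 35.52
ee_pos: [0.4602, 0.2081, 0.1246]
tcp_rot: [-3.128, 0.239, -0.009]
force: [-0.5, 0.8, -3.3]
width: 0.0191
grasp_force: 40.0
shift [170.9 129.8  19.8] turn z -34.3 head -8.7 tilt 0.41 tcp [460.2 208.1 124.6] w 19.1 F [-0.5  0.8 -3.3] t 35.525
```

```bash
python3 -m jog '[[1,43,32,0,0,0,0],[1,43,32,0,0,0,0],[1,43,32,0,0,0,0],[1,42,33,0,0,0,0],[1,0,0,0,0,0,-9],[1,0,0,0,0,0,-9],[1,0,0,0,0,0,-8],[1,0,0,0,0,0,-8.3],[1,0,0,20,0,0,0],[1,0,0,0,0,0,0],[1,0,0,0,0,0,0]]' 40
python3 - <<'E'
from h import *
plan(*nest(-18,-22.5),55,YAW)
c=shot("wrist","w11");s=shot("side","s11")
cv2.imwrite("pics/w11c.png",np.hstack([cv2.resize(c["img"][90:270,220:460],(400,300)),cv2.resize(s["img"][180:330,260:460],(400,300))]))
E
```

```text
t: 36.9
ee_pos: [0.6071, 0.0536, 0.1001]
tcp_rot: [3.064, 0.695, -0.001]
force: [0.2, 0.2, -2.5]
width: 0.0195
grasp_force: 40.0
shift [ 2.3  0.7 45.1] turn z -0.0 head 25.6 tilt 0.05 tcp [607.1  53.6 100.1] w 19.5 F [ 0.2  0.2 -2.5] t 36.9
```

View pics/w11c.png

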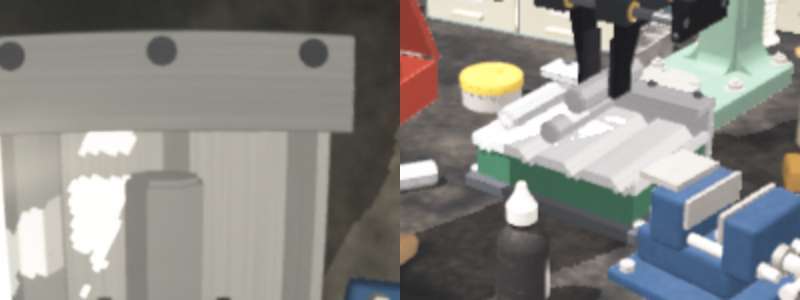

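```bash
python3 -m jog '[[1,1,0.5,25,0,0,0],[1,0,0,14,0,0,0],[1,0,0,5,0,0,0],[1,0,0,2,0,0,0],[1,0,0,0,0,0,0],[1,0,0,0,0,0,0]]' 40; python3 -m jog '[[1,0,0,1,0,0,0],[1,0,0,1,0,0,0],[1,0,0,0,0,0,0]]' 40
```

```text
t: 37.75
ee_pos: [0.6089, 0.0537, 0.0546]
tcp_rot: [3.064, 0.696, 0.001]
force: [-0.2, 0.4, -3.5]
width: 0.0197
grasp_force: 40.0
t: 38.12
ee_pos: [0.6084, 0.0537, 0.0519]
tcp_rot: [-3.064, -0.696, 0.0]
force: [-0.3, 1.2, -2.4]
width: 0.0197
grasp_force: 40.0
```

```bash
python3 -m jog '[[0.4,0,0,0,0,0,0],[0.4,0,0,0,0,0,0],[0.4,0,0,0,0,0,0],[1,0,0,-1,0,0,0],[1,0,0,0,0,0,0],[1,0,0,0,0,0,0],[1,0,0,0,0,0,0]]' 12; python3 -m jog '[[1,4,0,0,0,0,0],[1,4,0,0,0,0,0],[1,4,0,0,0,0,0],[1,4,0,0,0,0,0],[1,0,0,0,0,0,0]]' 12;python3 -m jog '[[1,2,0,0,0,0,0],[1,2,0,0,0,0,0],[1,2,0,0,0,0,0],[1,0,0,0,0,0,0]]' 12;  python3 -c "
from h import *
plan(*nest(8,-22.5),53,YAW)"
```

```text
t: 39.0
ee_pos: [0.6085, 0.0541, 0.0532]
tcp_rot: [-3.063, -0.696, 0.0]
force: [-2.6, 1.0, 4.0]
width: 0.0197
grasp_force: 12.0
t: 39.62
ee_pos: [0.6209, 0.0602, 0.0527]
tcp_rot: [-3.063, -0.696, 0.007]
force: [-10.1, 0.4, 9.0]
width: 0.0199
grasp_force: 12.0
t: 40.12
ee_pos: [0.626, 0.0627, 0.0527]
tcp_rot: [-3.063, -0.696, 0.008]
force: [-12.4, -0.7, 10.3]
width: 0.0199
grasp_force: 12.0
shift [ 7.3  0.7 -0.3] turn z -0.0 head 25.6 tilt 0.3 tcp [626.   62.7  52.7] w 19.9 F [-12.4  -0.7  10.3] t 40.125
```

```bash
python3 -m jog '[[0.4,0,0,0,0,0,0],[0.4,0,0,0,0,0,0],[0.4,0,0,-35,0,0,0],[1,-40,0,0,0,0,0],[1,-34,0,0,0,0,0],[1,0,0,0,0,0,0],[1,0,0,0,0,0,0]]' 20;  python3 - <<'E'
from h import *
plan(*nest(-64,-22.5),54,YAW)
c=shot("wrist","w12");cv2.imwrite("pics/w12c.png",c["img"][90:280,200:480])
E
```

```text
t: 41.0
ee_pos: [0.5625, 0.0316, 0.0884]
tcp_rot: [-3.063, -0.696, -0.002]
force: [0.5, -0.1, 0.3]
width: 0.0012
grasp_force: 0.0
shift [ 6.   0.1 34.4] turn z 0.0 head 25.6 tilt 0.08 tcp [562.5  31.6  88.4] w 1.2 F [ 0.5 -0.1  0.3] t 41.0
```

View pics/w12c.png

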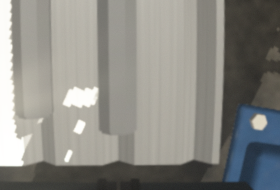

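```bash
python3 -m jog '[[1,2,0,28,0,0,0],[1,0,0,6,0,0,0],[1,5,0,0,0,0,0],[1,5,0,0,0,0,0],[1,2,0,0,0,0,0],[1,0,0,0,0,0,0]]'; python3 -m jog '[[1,2,0,0,0,0,0],[1,2,0,0,0,0,0],[1,0,0,0,0,0,0]]'; python3 -m jog '[[1,2,0,0,0,0,0],[1,2,0,0,0,0,0],[1,0,0,0,0,0,0]]';   python3 -c "
from h import *
plan(*nest(-46.6,-22.5),53.5,YAW)"
```

```text
t: 41.8
ee_pos: [0.5747, 0.0374, 0.0544]
tcp_rot: [3.063, 0.696, 0.001]
force: [-0.0, 0.3, -0.4]
width: 0.0007
grasp_force: 0.0
t: 42.18
ee_pos: [0.5767, 0.0383, 0.0539]
tcp_rot: [3.064, 0.695, -0.004]
force: [-7.0, -1.3, 6.2]
width: 0.0002
grasp_force: 3.2
t: 42.55
ee_pos: [0.5801, 0.04, 0.0539]
tcp_rot: [3.064, 0.695, -0.005]
force: [-6.6, -1.6, 6.9]
width: 0.0005
grasp_force: 3.5
shift [3.9 0.1 0.4] turn z -0.0 head 25.6 tilt 0.18 tcp [580.1  40.   53.9] w 0.5 F [-6.6 -1.6  6.9] t 42.55
```

```bash
python3 -m jog '[[1,1.5,0,0,0,0,0],[1,1.5,0,0,0,0,0],[1,0,0,0,0,0,0]]'; python3 -m jog '[[1,1,0,0,0,0,0],[1,0.5,0,0,0,0,0],[1,0,0,0,0,0,0]]'; python3 -m jog '[[1,1,0,0,0,0,0],[1,0,0,0,0,0,0]]';   python3 -c "
from h import *
plan(*nest(-46.6,-22.5),53.5,YAW)"
```

```text
t: 42.92
ee_pos: [0.5827, 0.0412, 0.0539]
tcp_rot: [3.064, 0.695, -0.005]
force: [-7.9, -1.9, 5.7]
width: 0.0009
grasp_force: 3.7
t: 43.3
ee_pos: [0.5839, 0.0418, 0.0539]
tcp_rot: [3.064, 0.695, -0.006]
force: [-7.7, -2.5, 6.5]
width: 0.0007
grasp_force: 4.0
t: 43.55
ee_pos: [0.5842, 0.042, 0.0538]
tcp_rot: [3.064, 0.695, -0.008]
force: [-10.5, -2.8, 8.9]
width: 0.0004
grasp_force: 5.3
shift [-0.7  0.1  0.3] turn z -0.0 head 25.6 tilt 0.28 tcp [584.2  42.   53.8] w 0.4 F [-10.5  -2.8   8.9] t 43.55
```

One more step to confirm the stop, then go for the last blank.

```bash
python3 -m jog '[[1,1,0,0,0,0,0],[1,0,0,0,0,0,0]]'; python3 -m jog '[[1,-10,0,0,0,0,0],[1,0,0,-50,0,0,0],[0,0,0,-50,0,0,0],[0,0,0,-30,0,0,0],[0,0,0,0,0,0,0]]' 20; python3 -c "
from h import *
plan(448.5,100,185,82)"
```

```text
t: 43.8
ee_pos: [0.5843, 0.042, 0.0537]
tcp_rot: [3.064, 0.694, -0.01]
force: [-14.2, -4.9, 10.4]
width: 0.0003
grasp_force: 7.2
t: 44.42
ee_pos: [0.5799, 0.0394, 0.187]
tcp_rot: [-3.063, -0.696, -0.009]
force: [0.6, 0.6, 0.0]
width: 0.0227
grasp_force: 0.0
shift [ -92.4 -111.5    1.3] turn z -56.4 head 25.6 tilt 0.33 tcp [579.9  39.4 187. ] w 22.7 F [0.6 0.6 0. ] t 44.425
```

```bash
python3 -m jog '[[0,-23,-53,0,0,0,0],[0,-23,-53,0,0,0,0],[0,-23,-54,0,0,0,0],[0,0,0,0,0,0,9],[0,0,0,0,0,0,9],[0,0,0,0,0,0,8],[0,0,0,0,0,0,8],[0,0,0,50,0,0,0],[0,0,0,50,0,0,0],[0,0,0,40,0,0,0],[0,0,0,0,0,0,0],[0,0,0,0,0,0,0]]' 20
python3 - <<'E'
from h import *
plan(448.5,153.8,5.5,-8.3)
E
```

```text
t: 45.92
ee_pos: [0.4475, 0.1539, 0.0451]
tcp_rot: [-3.133, 0.23, -0.001]
force: [0.6, 0.2, 0.5]
width: 0.0433
grasp_force: 0.0
shift [ 1.  -0.  39.6] turn z -0.1 head -8.4 tilt 0.05 tcp [447.5 153.9  45.1] w 43.3 F [0.6 0.2 0.5] t 45.925
```

```bash
python3 -m jog '[[0,1,0,20,0,0,0],[0,0,0,15,0,0,0],[0,0,0,4,0,0,0],[0,0,0,0,0,0,0],[0,0,0,0,0,0,0]]' 20; python3 -m jog '[[1,0,0,0,0,0,0],[1,0,0,0,0,0,0],[1,0,0,0,0,0,0],[1,0,0,0,0,0,0],[1,0,0,0,0,0,0],[1,0,0,0,0,0,0]]' 40; python3 -m jog '[[1,0,0,-15,0,0,0],[1,0,0,-50,0,0,0],[1,0,0,-50,0,0,0],[1,0,0,0,0,0,0]]' 40; python3 -c "
from h import *
plan(*nest(-18,-67.5),105,YAW)"
```

```text
t: 46.55
ee_pos: [0.4484, 0.1538, 0.0057]
tcp_rot: [-3.133, 0.23, -0.001]
force: [-0.3, 0.5, -0.1]
width: 0.043
grasp_force: 0.0
t: 47.3
ee_pos: [0.448, 0.1537, 0.0052]
tcp_rot: [-3.133, 0.23, -0.0]
force: [-0.9, 1.1, 1.8]
width: 0.0195
grasp_force: 39.9
t: 47.8
ee_pos: [0.4504, 0.1545, 0.1245]
tcp_rot: [-3.129, 0.23, -0.01]
force: [0.2, 0.3, -2.7]
width: 0.0195
grasp_force: 39.9
shift [197.2 113.6  20.3] turn z -34.0 head -8.4 tilt 0.43 tcp [450.4 154.5 124.5] w 19.5 F [ 0.2  0.3 -2.7] t 47.8
```

```bash
python3 -m jog '[[1,49,28,0,0,0,0],[1,49,28,0,0,0,0],[1,49,29,0,0,0,0],[1,48,29,0,0,0,0],[1,0,0,0,0,0,-9],[1,0,0,0,0,0,-9],[1,0,0,0,0,0,-8],[1,0,0,0,0,0,-8],[1,0,0,10,0,0,0],[1,0,0,0,0,0,0],[1,0,0,0,0,0,0]]' 40
python3 - <<'E'
from h import *
plan(*nest(-18,-67.5),55,YAW)
c=shot("wrist","w13");s=shot("side","s13")
cv2.imwrite("pics/w13c.png",np.hstack([cv2.resize(c["img"][90:315,220:520],(400,300)),cv2.resize(s["img"][180:330,260:460],(400,300))]))
E
```

```text
t: 49.18
ee_pos: [0.6239, 0.0123, 0.1096]
tcp_rot: [-3.064, -0.693, 0.001]
force: [0.1, 0.4, -2.0]
width: 0.0195
grasp_force: 39.9
shift [ 5.   1.2 54.6] turn z -0.1 head 25.5 tilt 0.05 tcp [623.9  12.3 109.6] w 19.5 F [ 0.1  0.4 -2. ] t 49.175
```

View pics/w13c.png

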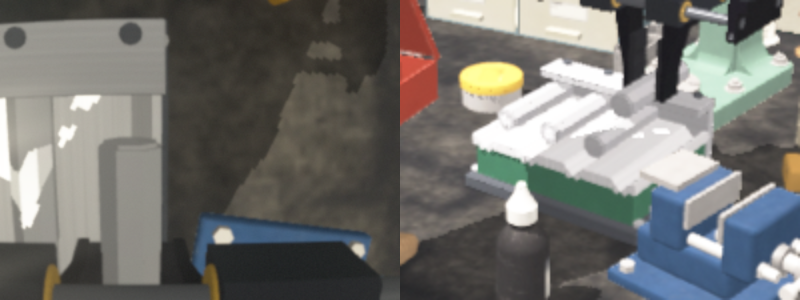

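Run:
```python
from h import *
s=cams.camera("side");a=np.radians(YAW);R=np.array([[np.cos(a),-np.sin(a)],[np.sin(a),np.cos(a)]])
for p in ((380,265),(417,260),(430,269)):
  for z in (.05,.08): print(p,z,np.round((onz(s,"side",*p,z)[:2]*1000-NEST)@R,0))
```

```text
(380, 265) 0.05 [-42. -72.]
(380, 265) 0.08 [ -92. -101.]
(417, 260) 0.05 [   8. -111.]
(417, 260) 0.08 [ -46. -137.]
(430, 269) 0.05 [  -8. -141.]
(430, 269) 0.08 [ -60. -165.]
```

```bash
python3 -m jog '[[1,4,1,25,0,0,0],[1,0,0,20,0,0,0],[1,0,0,8,0,0,0],[1,0,0,2,0,0,0],[1,0,0,0,0,0,0],[1,0,0,0,0,0,0]]' 40; python3 -m jog '[[1,0,0,1,0,0,0],[1,0,0,1,0,0,0],[1,0,0,0,0,0,0]]' 40; python3 -c "
from h import *
plan(*nest(-18,-67.5),52,YAW)"
```

```text
t: 50.08
ee_pos: [0.6287, 0.0131, 0.0558]
tcp_rot: [3.063, 0.696, 0.002]
force: [-0.5, -0.2, -1.9]
width: 0.0196
grasp_force: 39.9
t: 50.45
ee_pos: [0.6282, 0.0131, 0.053]
tcp_rot: [-3.064, -0.696, 0.0]
force: [0.1, 0.7, -2.1]
width: 0.0191
grasp_force: 39.9
shift [0.7 0.1 1. ] turn z 0.0 head 25.6 tilt 0.01 tcp [628.2  13.1  53. ] w 19.1 F [ 0.1  0.7 -2.1] t 50.45
```

```bash
python3 -m jog '[[1,0,0,1.5,0,0,0],[1,0,0,0,0,0,0],[0.4,0,0,0,0,0,0],[0.4,0,0,0,0,0,0],[0.4,0,0,-2,0,0,0],[1,0,0,0,0,0,0],[1,0,0,0,0,0,0],[1,0,0,0,0,0,0],[1,0,0,0,0,0,0]]' 12; python3 -m jog '[[1,4,0,0,0,0,0],[1,4,0,0,0,0,0],[1,4,0,0,0,0,0],[1,4,0,0,0,0,0],[1,0,0,0,0,0,0]]' 12;python3 -m jog '[[1,2,0,0,0,0,0],[1,2,0,0,0,0,0],[1,0,0,0,0,0,0]]' 12; python3 -m jog '[[0.4,0,0,0,0,0,0],[0.4,0,0,0,0,0,0],[0.4,0,0,-35,0,0,0],[1,-40,0,0,0,0,0],[1,-34,0,0,0,0,0],[1,0,0,0,0,0,0],[1,0,0,0,0,0,0]]' 20;  python3 - <<'E'
from h import *
plan(*nest(-66,-67.5),54,YAW)
E
```

```text
t: 51.58
ee_pos: [0.6283, 0.0136, 0.0539]
tcp_rot: [-3.063, -0.696, -0.0]
force: [-2.5, 2.0, 6.5]
width: 0.0196
grasp_force: 12.0
t: 52.2
ee_pos: [0.6404, 0.0196, 0.0532]
tcp_rot: [-3.063, -0.695, 0.008]
force: [-10.6, -0.2, 10.0]
width: 0.0199
grasp_force: 12.0
t: 52.58
ee_pos: [0.6437, 0.0212, 0.0532]
tcp_rot: [-3.063, -0.695, 0.009]
force: [-12.1, 1.0, 9.6]
width: 0.0199
grasp_force: 12.0
t: 53.45
ee_pos: [0.5803, -0.0099, 0.0888]
tcp_rot: [3.063, 0.696, 0.002]
force: [-0.1, -0.0, -0.1]
width: 0.0015
grasp_force: 0.0
shift [ 5.8  0.  34.8] turn z 0.0 head 25.6 tilt 0.07 tcp [580.3  -9.9  88.8] w 1.5 F [-0.1 -0.  -0.1] t 53.45
```

```bash
python3 -m jog '[[1,2,0,28,0,0,0],[1,0,0,6,0,0,0],[1,4,0,0,0,0,0],[1,4,0,0,0,0,0],[1,2,0,0,0,0,0],[1,0,0,0,0,0,0]]'; python3 -m jog '[[1,2,0,0,0,0,0],[1,2,0,0,0,0,0],[1,2,0,0,0,0,0],[1,0,0,0,0,0,0]]'; python3 -m jog '[[1,2,0,0,0,0,0],[1,2,0,0,0,0,0],[1,2,0,0,0,0,0],[1,0,0,0,0,0,0]]';   python3 -c "
from h import *
plan(*nest(-46.2,-67.5),53.5,YAW)"
```

```text
t: 54.2
ee_pos: [0.5908, -0.0049, 0.055]
tcp_rot: [3.063, 0.696, 0.001]
force: [-0.1, -0.3, 0.5]
width: 0.0007
grasp_force: 0.0
t: 54.7
ee_pos: [0.5949, -0.0029, 0.0545]
tcp_rot: [3.064, 0.695, -0.003]
force: [-4.7, -2.2, 4.2]
width: 0.0005
grasp_force: 2.5
t: 55.2
ee_pos: [0.6003, -0.0003, 0.0544]
tcp_rot: [-3.064, -0.695, 0.003]
force: [-5.2, -2.9, 4.3]
width: 0.0006
grasp_force: 2.5
shift [3.6 0.  0.9] turn z -0.0 head 25.6 tilt 0.12 tcp [ 6.003e+02 -3.000e-01  5.440e+01] w 0.6 F [-5.2 -2.9  4.3] t 55.2
```

```bash
python3 -m jog '[[1,2,0,0,0,0,0],[1,1.5,0,0,0,0,0],[1,0,0,0,0,0,0]]'; python3 -m jog '[[1,1,0,0,0,0,0],[1,0,0,0,0,0,0]]'; python3 -m jog '[[1,1,0,0,0,0,0],[1,0,0,0,0,0,0]]'; python3 -m jog '[[1,1,0,0,0,0,0],[1,0,0,0,0,0,0]]';  python3 -c "
from h import *
plan(*nest(-46.2,-67.5),53.5,YAW)"
```

```text
t: 55.58
ee_pos: [0.6033, 0.0012, 0.0544]
tcp_rot: [-3.064, -0.695, 0.004]
force: [-4.7, -0.9, 3.8]
width: 0.0005
grasp_force: 2.7
t: 55.82
ee_pos: [0.604, 0.0015, 0.0544]
tcp_rot: [-3.064, -0.695, 0.004]
force: [-6.7, -1.8, 5.0]
width: 0.0008
grasp_force: 3.1
t: 56.08
ee_pos: [0.604, 0.0015, 0.0543]
tcp_rot: [-3.064, -0.695, 0.007]
force: [-8.9, -1.8, 7.7]
width: 0.0005
grasp_force: 5.0
t: 56.32
ee_pos: [0.6041, 0.0015, 0.0542]
tcp_rot: [-3.064, -0.694, 0.01]
force: [-13.5, -3.1, 10.8]
width: 0.0005
grasp_force: 6.8
shift [-0.7  0.   0.7] turn z -0.1 head 25.5 tilt 0.36 tcp [604.1   1.5  54.2] w 0.5 F [-13.5  -3.1  10.8] t 56.325
```

Home. Retreat and check everything.

```bash
python3 -m jog '[[1,-10,0,0,0,0,0],[1,0,0,-50,0,0,0],[1,0,0,-50,0,0,0],[1,0,0,-50,0,0,0],[1,-20,-45,0,0,0,0],[1,0,0,0,0,0,0],[1,0,0,0,0,0,0]]'
python3 - <<'E'
from h import *
c=shot("wrist","w14");s=shot("side","s14")
cv2.imwrite("pics/w14c.png",np.hstack([cv2.resize(c["img"][40:220,200:440],(400,300)),cv2.resize(s["img"][160:360,260:527],(400,300))]))
E
```

```text
t: 57.2
ee_pos: [0.5607, 0.0304, 0.2046]
tcp_rot: [3.063, 0.696, 0.001]
force: [-0.3, -1.0, -0.4]
width: 0.0008
grasp_force: 0.0
```

View pics/w14c.png

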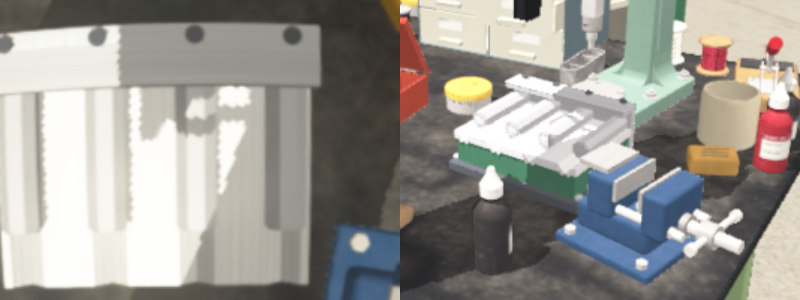

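All four blanks lie in their grooves with rear ends level (row ≈232 at columns 25, 110, 197 and 287), and the bottle stands.

```bash
python3 -c "
from rig import bot
print(bot.sign_off())"
```

```text
the job is handed in; nothing more can be done
None
```

All four blanks were pushed under the hood until they stopped against the plate, one per groove. The bottle is still standing, and the job was handed in at about 57 s; no verdict came back.

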